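# Level the mason's tilt bench and load a stone

### The job

Push the raised edge of the sprung tilt plate down until its bolt snaps over it and the plate stays level by itself. Then take the block with the step cut in one end and set it down on the plate without dropping it, upright and snug in the corner of the two steel fences: a long side along the back fence at the hinge, the full-height end against the side fence, so that the step points away from it. Leave the other stones and the tools where they are.

Things in the scene. Friction and masses are not known exactly. Their poses are not given: they have to be found in the camera images.
- bench: Tilt bench fixed to the table: dark steel base 300 x 240 mm with a hinged wooden plate. Origin on the table under it. x level from the bolt housing (robot's side) to the hinge (far side), y along the hinge, z up. Hinge line at x = +110 mm; the plate's top passes through it at z = 90 mm. Bolt housing: steel post 28 x 60 mm, 106 mm tall, at x = -146 mm.
- plate (a joint): Tilt of the plate in rad about its far-edge hinge: 0 level, positive = near edge up. Starts at its stop, 0.30. Sprung up: about 8 N down on the pad starts it, 11 to 15 N brings it level and past the bolt. Firm stop at -0.04. Once pressed to -0.03 or lower the bolt has snapped over it; let go, it rises to about 0 and stays. If not caught it springs up again.
- pad (a point): Top centre of the black rubber pad (40 x 70 mm, 4 mm thick) at the plate's free near edge, on its middle line: the place to push. Moves with the plate, 188 mm from the hinge line, 4 mm over the plate's top face. Axes of the plate: x to the hinge, z out of its top face.
- corner (a point): Inner corner of the two steel fences, on the top face of the plate (222 x 200 x 16 mm), with which it moves and tilts. Axes: x to the hinge, y along it, z out of the face. It is 30 mm before the hinge line, at y = -90 mm. Back fence along y at x = 0 (stone at x < 0); side fence along x at y = 0, 100 mm long (stone at y > 0). Both 10 mm high. Level: 90 mm above the table.
- stone_mid (a point): Pale stepped stone block, 0.5 to 0.8 kg: full-height part 55 (x) x 80 (y) x 55 mm (z) and at its +y end a low foot 35 mm long, 18 mm high, full width, with tool marks; 115 mm long in all. The point is the centre of the full-height part, 27.5 mm over the underside. z up, y to the stepped end. Grip it across x (55 mm, plain sides) near here.
- bolt_tip (a point): Tip of the brass sprung bolt, on its flat underside, 86 mm above the table; bolt 30 mm wide, 14 mm high, bevelled on top, sticking out of the housing post towards the plate. It gives way by itself as the plate's steel striker bar is pushed down on it, then snaps back over the bar. Nothing to operate by hand.
- stone_heel (a point): Bottom corner of that same block, on its underside at the plain end: x = +27.5 mm, y = -40 mm, z = -27.5 mm from stone_mid, same axes. This corner belongs in the fences' corner.
- stepped: The same stepped block as a body; origin at the centre of the underside of its full-height part, same axes.
- plain_block: Bystander: plain stone block without a step, 55 x 100 x 55 mm. Origin under its centre.
- offcut: Bystander: low stone offcut 60 x 70 x 38 mm. Origin under its centre.
- mallet: Bystander: white round mason's mallet standing on its head, 100 mm across, 207 mm tall. Origin under its centre.
- chisel_a: Bystander: wood-handled chisel lying flat, 220 mm long, 18 mm high. Origin under its middle, x along it.
- chisel_b: Bystander: steel chisel lying flat, 240 mm long, 18 mm high. Origin under its middle, x along it.
- brush: Bystander: dust brush lying flat. x along it.
- rubbing_block: Bystander: grey rubbing block 100 x 50 x 40 mm. Origin under its centre.
Things that resemble listed ones, but are neither listed nor needed, are in the scene too. Leave any brown or green look-alike of the stepped alone.

How it is judged:
By the outcome, as a careful person would: the job done as asked, in the order asked, and still so for the second after the job is handed in, with the robot touching nothing.
It also fails if it takes over 64 s, if anything falls off the work surface, if the arm or the gripper's body presses on something with over 40 N, if the wrist force passes 120 N, or if a joint passes its speed limit or range.

### The arm

A 6-joint arm with a two-finger parallel gripper is mounted at the origin on the work surface. World frame = base frame: x ahead of the robot, y to its left, z up, the work surface at z = 0. Lengths are in m, angles in degrees, forces in N, time in s.
With the tool pointing down it reaches from about 0.325 to 0.75 m from the base axis. Payload 7.6 kg.
Tool frame: the origin (TCP) lies at the very end of the fingers, on their centre line; the grasp point (between the pads) lies 19 mm behind it; z points along the fingers, y is the line along which they close (so a half turn about z gives the same grasp; the last joint's range is limited). The gripper opens to 85 mm and grips with 20 to 120 N. Pads are 22 mm wide; open, the fingers measure 114 mm over their backs; the gripper's body (76 mm by 85 mm) begins 54 mm behind the grasp point. The pads swing forward as they close: fully open they stand 13 mm farther back than shut.
Start: joints at [72.175, 2.991, 80.254, -0, 96.75, -4.028], TCP at [0.125, 0.51, 0.231] pointing down, gripper open.
Joint ranges: [-166.34, 166.34], [-52.06, 124.39], [6.96, 135.62], [-60.46, 240.46], [14.63, 156.25], [-167.68, 167.68]. Speed limits (degrees/s): [147.25, 147.25, 172.46, 180, 180, 180].

### API

Orientations are given as [roll, pitch, yaw] about the fixed x, y, z axes, in that order (R = Rz(yaw) Ry(pitch) Rx(roll)).
In Python, from plant import bot gives the robot as it stands.
- The arm moves only by the tool move_arm, never from a script. Its argument "series" is a list of rows, each an object with "fingers": the finger opening in cm, from 0 to 8.54; "travel": the shift along the tool's x, y, z in cm, a list of three; "twist": the turn, a rotation vector about the tool's x, y, z in rad, a list of three. A call has 1 to 8 rows; each row shifts and turns the commanded pose from where the row before left it, along the tool's axes as they then stand; what a row does not reach is not made up. A row lasts 1/8 s, in which the tool goes at most 62.5 mm and 10.7 degrees, less where a joint would pass 70% of its speed; a pose out of reach is approached as far as the arm can. A call is refused whole if a number of a shift passes 6.25 or a number of a turn 0.188, either way. A call with a gripper value outside its range is refused whole. The fingers move at their own pace and stop on an object; "grip_force" is the grip in N (left out, the last holds). Time passes only in rows, so rows that do not move let the fingers close. It gives the time, the measured TCP pose, the force, the opening and the grip force at its end, in the units of the state.
- bot.get_state(): the state, without advancing time (a new reading comes with each control period).
- bot.grab_frame(name): name is "scene" or "top"; returns a dict with "img" (400x640x3 uint8, blue, green, red), "camera_matrix" (3x3 intrinsics, pixels), "world_from_camera" (4x4, takes a point from camera to world coordinates). Camera axes: x right, y down, z forward; pixel columns grow to the right and rows downward; lengths in m; the calibration is good to about 2 mm. A picture is of the moment at which its call begins. There is no depth.
- bot.close_job(): hands the job in; it is judged then, once.
The state is a dict: "clock": time; "qpos": joint angles; "dq": joint speeds; "joint_efforts": joint torques, N m; "position": TCP position; "ee_rot": TCP orientation; "ft_force": force on the tool from outside, world axes, zero at the start; "wrist_torque": the same for the moment, N m; "gripper_width": finger opening in m; "finger_force": force on a finger pad.
Only numpy, scipy, OpenCV 4.12 (cv2) and the standard library are available. Lean on these libraries where they do the work, as an engineer would, in place of code of your own. Each camera call takes 0.05 s, during which the arm holds its last target. There are 200 camera calls.

## Working session

There is one attempt and no reset: what is moved stays moved. The work goes in short steps, Python scripts to look and compute and a tool call to move; the robot and the scene stay as the last step left them, time stands still between calls to the robot, and variables do not carry over. Pictures are saved under pics/ and viewed, at most 10 in all, crops included, and the job is handed in when it is done.

Besides the shell and the picture viewer there is one more tool, called as name(argument=value, ...), one argument or row to a line, values as JSON. move_arm: Moves the arm, as the interface text tells. Its arguments: {"type":"object","properties":{"series":{"type":"array"},"grip_force":{"type":"number"}},"required":["series"]}

```bash
mkdir -p pics; python3 - <<'E'
from plant import bot
import cv2,numpy as np
for n in("scene","top"):
    f=bot.grab_frame(n);cv2.imwrite(f"pics/{n}0.png",f["img"]);print(n,f["camera_matrix"].tolist(),np.round(f["world_from_camera"],4).tolist())
print(bot.get_state())
E
```

```text
scene [[368.05174343652254, 0.0, 321.52439915381353], [0.0, 368.05174343652254, 200.21478738942852], [0.0, 0.0, 1.0]] [[-0.6667, 0.4795, -0.5706, 1.2066], [0.7453, 0.4267, -0.5122, 0.55], [-0.0021, -0.7668, -0.6419, 0.7977], [0.0, 0.0, 0.0, 1.0]]
top [[398.3789470674421, 0.0, 316.2105420767152], [0.0, 398.3789470674421, 200.43026945646145], [0.0, 0.0, 1.0]] [[0.0272, -0.9929, 0.1157, 0.4265], [-0.9996, -0.0261, 0.0112, -0.0273], [-0.0081, -0.116, -0.9932, 1.1598], [0.0, 0.0, 0.0, 1.0]]
{'clock': 0.1, 'qpos': array([ 7.21765234e+01,  3.02420765e+00,  8.03066380e+01,  5.64730710e-04,
        9.67501401e+01, -4.02690705e+00]), 'dq': array([-0.10230484, -0.05119197, -0.14969249,  0.11085362, -0.01733222,
        0.00558843]), 'joint_efforts': array([ 5.97468443e-04, -3.82582355e+01, -3.60983813e+01, -1.14554819e-04,
        4.88790683e-03, -1.18053663e-05]), 'position': array([0.12508362, 0.50960565, 0.23055616]), 'ee_rot': array([-1.79919254e+02, -6.24673803e-03,  1.66203492e+02]), 'ft_force': array([-1.02173925, -0.18961361, -0.11295671]), 'wrist_torque': array([-0.04298128, -0.02174994,  0.00781413]), 'finger_force': 0.0, 'gripper_width': 0.08503300533884464}
```

View pics/scene0.png

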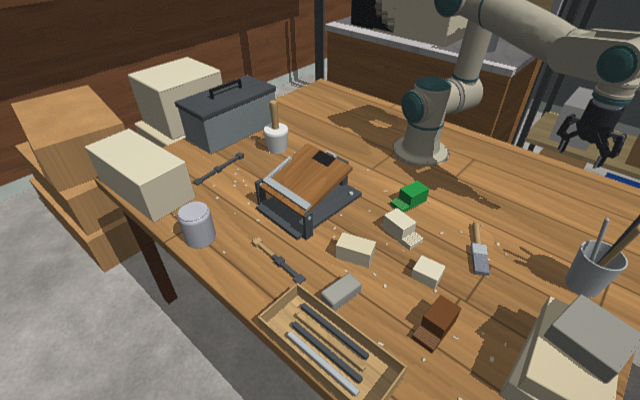

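View pics/top0.png

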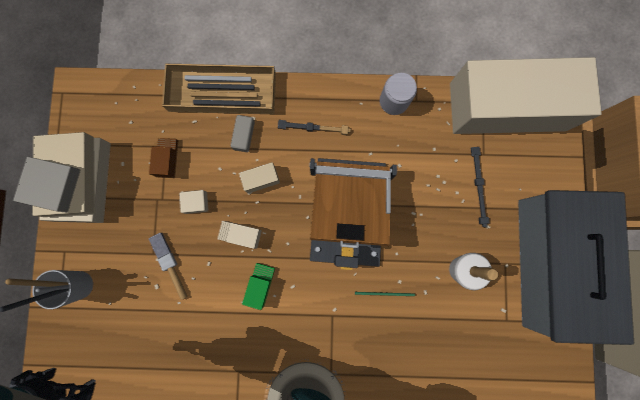

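```bash
python3 - <<'E'
import cv2,numpy as np
t=cv2.imread("pics/top0.png");s=cv2.imread("pics/scene0.png")
a=cv2.resize(t[145:285,205:405],(800,560),interpolation=cv2.INTER_CUBIC)
b=cv2.resize(s[175:285,320:480],(800,550),interpolation=cv2.INTER_CUBIC)
cv2.imwrite("pics/a.png",a);cv2.imwrite("pics/b.png",b)
E
```

```text
(no output)
```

View pics/a.png

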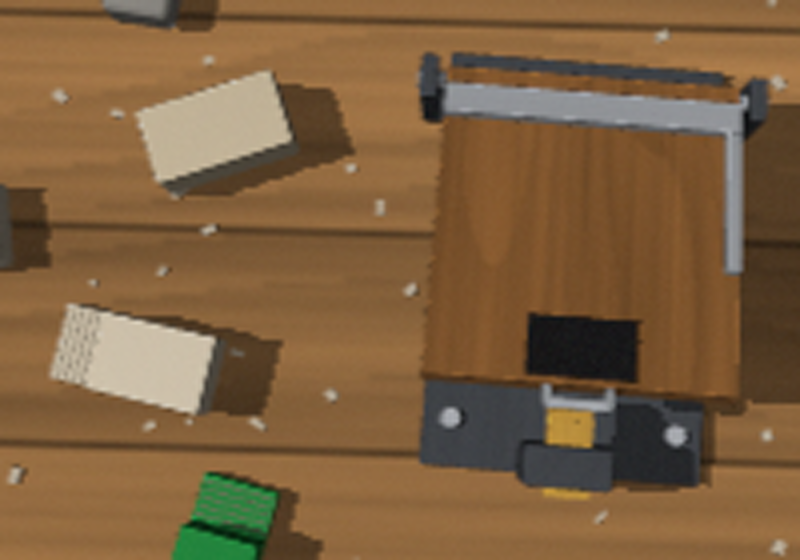

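View pics/b.png

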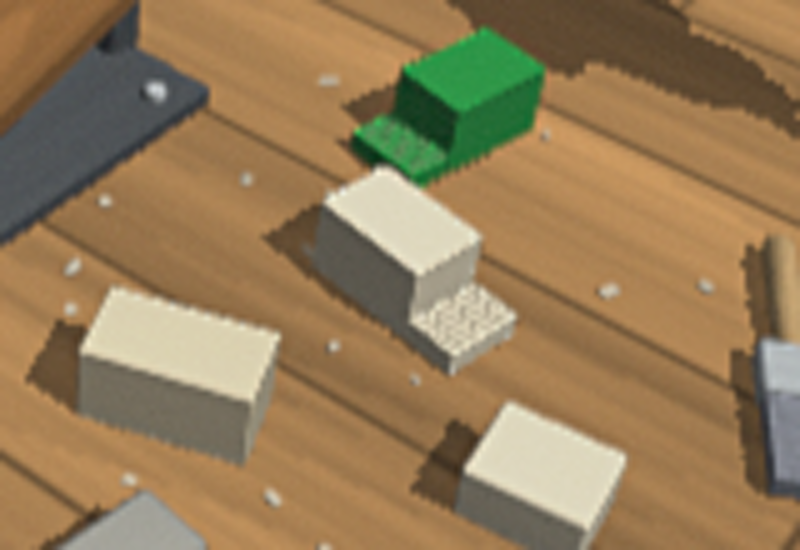

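The stepped pale stone is at top (239,234), with its tool-marked low foot at the left end (≈222,230). The pale block at (258,178) is plain, (193,201) is the low offcut, and the green and brown blocks are look-alikes. The fences meet at top (386,178), the pad is at (350,232), and the bolt housing is at (347,261).

```bash
cat >h.py <<'E'
import cv2,numpy as np
from plant import bot
from scipy.spatial.transform import Rotation as R
def cast(f,px,z):
    px=np.atleast_2d(px).astype(float);K=f["camera_matrix"];T=f["world_from_camera"]
    d=(T[:3,:3]@np.linalg.inv(K)@np.c_[px,np.ones(len(px))].T).T
    return T[:3,3]+d*((z-T[2,3])/d[:,2])[:,None]
def biggest(m,roi):
    x0,y0,x1,y1=roi;k=np.zeros(m.shape,np.uint8);k[y0:y1,x0:x1]=m[y0:y1,x0:x1]
    return max(cv2.findContours(k,cv2.RETR_EXTERNAL,cv2.CHAIN_APPROX_NONE)[0],key=cv2.contourArea)
def rect(f,m,roi,z):   # min-area rectangle of a mask, on the plane at z
    c=biggest(m,roi)[:,0];w=cast(f,c,z)[:,:2]
    r=cv2.minAreaRect((w*1000).astype(np.float32));return r
E
python3 - <<'E'
from h import *
f=bot.grab_frame("top");im=f["img"].astype(int)
pad=((im.max(2)<45)*255).astype(np.uint8)
print("pad",rect(f,pad,(330,218,370,245),.1494))
pale=((im.min(2)>140)*255).astype(np.uint8)
c=biggest(pale,(212,215,265,252));print("stone px",cv2.boxPoints(cv2.minAreaRect(c)).tolist(),cv2.contourArea(c))
u=lambda a:(np.array(a)+.5)/4-.5+[205,145]
print("stone top corners",np.round(cast(f,u([(98,312),(222,338),(197,413),(85,385)]),.055),4).tolist())
print("foot end",np.round(cast(f,u([(67,305),(52,378)]),.018),4).tolist())
print("fence inner corner",np.round(cast(f,u([(728,130),(444,111)]),.1084),4).tolist())
print("pad corners",np.round(cast(f,u([(529,315),(638,321),(636,382),(527,374)]),.1494),4).tolist())
E
```

```text
pad ((467.42291259765625, -103.60433959960938), (37.860294342041016, 65.82820892333984), 1.2119085788726807)
stone px [[217.47061157226562, 239.11766052246094], [222.17648315429688, 220.2941436767578], [258.1764831542969, 229.2941436767578], [253.47061157226562, 248.11766052246094]] 660.5
stone top corners [[0.4868, 0.2253, 0.055], [0.4711, 0.1383, 0.055], [0.419, 0.1533, 0.055], [0.4361, 0.2317, 0.055]]
foot end [[0.4932, 0.2564, 0.018], [0.4408, 0.2642, 0.018]]
fence inner corner [[0.6166, -0.2019, 0.1084], [0.6246, -0.0119, 0.1084]]
pad corners [[0.487, -0.07, 0.1494], [0.4851, -0.139, 0.1494], [0.4466, -0.1383, 0.1494], [0.4498, -0.0695, 0.1494]]
```

move_arm(
  series=[
    {"fingers":0,"travel":[0,0,0],"twist":[0,0,0.17]},
    {"fingers":0,"travel":[0,0,0],"twist":[0,0,0.17]},
    {"fingers":0,"travel":[0,0,0],"twist":[0,0,0.17]},
    {"fingers":0,"travel":[0,0,0],"twist":[0,0,0.17]},
    {"fingers":0,"travel":[0,0,0],"twist":[0,0,0.17]},
    {"fingers":0,"travel":[0,0,0],"twist":[0,0,0.17]},
    {"fingers":0,"travel":[0,0,0],"twist":[0,0,0.17]},
    {"fingers":0,"travel":[0,0,0],"twist":[0,0,0.17]},
  ],
)

```text
clock: 1.15
position: [0.1252, 0.5097, 0.2309]
ee_rot: [-180.0, 0.0, 88.0]
ft_force: [-0.0, -0.3, -0.1]
gripper_width: -0.0002
finger_force: 0.0
```

```bash
cat >>h.py <<'E'
def go(p,yaw,start=None):   # tool-axis shift (cm) and turn (rad) from the present pose to p, tool down at yaw
    s=bot.get_state();A=R.from_euler("xyz",s["ee_rot"],degrees=True);B=R.from_euler("xyz",[180,0,yaw],degrees=True)
    q=s["position"] if start is None else np.array(start)
    print("at",s["position"].round(4),s["ee_rot"].round(2),"travel",(A.inv().apply(np.array(p)-q)*100).round(2),"twist",(A.inv()*B).as_rotvec().round(4))
E
python3 - <<'E'
from h import *
go([.42,.25,.231],87.6)
go([.467,-.104,.231],87.6,[.42,.25,.231])
E
```

```text
at [0.1252 0.5097 0.2309] [-1.7999e+02  3.0000e-02  8.7960e+01] travel [-24.91  30.39   0.  ] twist [-0.0001  0.0006  0.0062]
at [0.1252 0.5097 0.2309] [-1.7999e+02  3.0000e-02  8.7960e+01] travel [-3.521e+01  5.960e+00  2.000e-02] twist [-0.0001  0.0006  0.0062]
```

move_arm(
  series=[
    {"fingers":0,"travel":[-3.1,3.8,0],"twist":[0,0,0]},
    {"fingers":0,"travel":[-3.1,3.8,0],"twist":[0,0,0]},
    {"fingers":0,"travel":[-3.1,3.8,0],"twist":[0,0,0]},
    {"fingers":0,"travel":[-3.1,3.8,0],"twist":[0,0,0]},
    {"fingers":0,"travel":[-3.1,3.8,0],"twist":[0,0,0]},
    {"fingers":0,"travel":[-3.1,3.8,0],"twist":[0,0,0]},
    {"fingers":0,"travel":[-3.1,3.8,0],"twist":[0,0,0]},
    {"fingers":0,"travel":[-3.1,3.8,0],"twist":[0,0,0]},
  ],
)

```text
clock: 2.15
position: [0.4226, 0.2516, 0.2311]
ee_rot: [-180.0, -0.0, 88.3]
ft_force: [1.1, 0.5, 0.1]
gripper_width: 0.0001
finger_force: 0.0
```

move_arm(
  series=[
    {"fingers":0,"travel":[-4.4,0.7,0],"twist":[0,0,0]},
    {"fingers":0,"travel":[-4.4,0.7,0],"twist":[0,0,0]},
    {"fingers":0,"travel":[-4.4,0.7,0],"twist":[0,0,0]},
    {"fingers":0,"travel":[-4.4,0.7,0],"twist":[0,0,0]},
    {"fingers":0,"travel":[-4.4,0.7,0],"twist":[0,0,0]},
    {"fingers":0,"travel":[-4.4,0.7,0],"twist":[0,0,0]},
    {"fingers":0,"travel":[-4.4,0.7,0],"twist":[0,0,0]},
    {"fingers":0,"travel":[-4.4,0.7,0],"twist":[0,0,0]},
  ],
)

```text
clock: 3.15
position: [0.4669, -0.1021, 0.2311]
ee_rot: [-180.0, -0.0, 88.3]
ft_force: [0.3, 0.3, 0.7]
gripper_width: -0.0002
finger_force: 0.0
```

move_arm(
  series=[
    {"fingers":0,"travel":[0,0,2.5],"twist":[0,0,0]},
    {"fingers":0,"travel":[0,0,2.5],"twist":[0,0,0]},
    {"fingers":0,"travel":[0,0,2],"twist":[0,0,0]},
    {"fingers":0,"travel":[0,0,0],"twist":[0,0,0]},
  ],
)

```text
clock: 3.65
position: [0.466, -0.1004, 0.1596]
ee_rot: [-179.8, -0.1, 88.3]
ft_force: [0.7, 0.2, -0.8]
gripper_width: 0.0
finger_force: 0.0
```

move_arm(
  series=[
    {"fingers":0,"travel":[0,-0.2,1.0],"twist":[0,0,0]},
    {"fingers":0,"travel":[0,-0.2,1.0],"twist":[0,0,0]},
    {"fingers":0,"travel":[0,-0.2,1.0],"twist":[0,0,0]},
    {"fingers":0,"travel":[0,-0.1,1.0],"twist":[0,0,0]},
    {"fingers":0,"travel":[0,-0.1,1.0],"twist":[0,0,0]},
    {"fingers":0,"travel":[0,-0.1,1.0],"twist":[0,0,0]},
  ],
)

```text
clock: 4.4
position: [0.4581, -0.1006, 0.1037]
ee_rot: [179.9, 0.0, 88.3]
ft_force: [-11.4, 2.0, 21.8]
gripper_width: 0.0004
finger_force: 10.7
```

move_arm(
  series=[
    {"fingers":0,"travel":[0,0,0.5],"twist":[0,0,0]},
    {"fingers":0,"travel":[0,0,0.5],"twist":[0,0,0]},
    {"fingers":0,"travel":[0,0,0.3],"twist":[0,0,0]},
    {"fingers":0,"travel":[0,0,0],"twist":[0,0,0]},
  ],
)

```text
clock: 4.9
position: [0.4581, -0.1006, 0.09]
ee_rot: [180.0, 0.0, 88.3]
ft_force: [-6.9, 0.6, 11.9]
gripper_width: 0.0004
finger_force: 5.9
```

move_arm(
  series=[
    {"fingers":0,"travel":[0,0,0.2],"twist":[0,0,0]},
    {"fingers":0,"travel":[0,0,0.2],"twist":[0,0,0]},
    {"fingers":0,"travel":[0,0,0],"twist":[0,0,0]},
  ],
)

```text
clock: 5.28
position: [0.4582, -0.1006, 0.0864]
ee_rot: [179.9, 0.0, 88.3]
ft_force: [-8.8, 1.4, 13.5]
gripper_width: -0.0004
finger_force: 6.7
```

move_arm(
  series=[
    {"fingers":0,"travel":[0,0,0.2],"twist":[0,0,0]},
    {"fingers":0,"travel":[0,0,0],"twist":[0,0,0]},
  ],
)

```text
clock: 5.52
position: [0.4584, -0.1007, 0.0861]
ee_rot: [179.9, 0.1, 88.3]
ft_force: [-13.7, 2.9, 26.1]
gripper_width: 0.0003
finger_force: 12.9
```

At the firm stop. I'll release slowly and go up, then move toward the stone at height.

move_arm(
  series=[
    {"fingers":0,"travel":[0,0,-0.5],"twist":[0,0,0]},
    {"fingers":0,"travel":[0,0,-1],"twist":[0,0,0]},
    {"fingers":0,"travel":[0,0,-4],"twist":[0,0,0]},
    {"fingers":0,"travel":[0,0,-5],"twist":[0,0,0]},
    {"fingers":8.5,"travel":[4.5,0,0],"twist":[0,0,0.08]},
    {"fingers":8.5,"travel":[4.5,0,0],"twist":[0,0,0.08]},
    {"fingers":8.5,"travel":[4.5,0,0],"twist":[0,0,0]},
  ],
)

```text
clock: 6.4
position: [0.4729, 0.0348, 0.1879]
ee_rot: [179.9, -0.0, 79.0]
ft_force: [-0.6, 0.1, -0.5]
gripper_width: 0.0545
finger_force: 0.0
```

```bash
python3 - <<'E'
from h import *
f=bot.grab_frame("top");g=bot.grab_frame("scene")
a=cv2.resize(f["img"][150:275,210:405],(780,500),interpolation=cv2.INTER_CUBIC)
cv2.imwrite("pics/c.png",a)
cv2.imwrite("pics/c_full.png",f["img"]);cv2.imwrite("pics/c_scene.png",g["img"])
d=.0583*np.array([0,0,0])
# centre of full-height part from its top corners (z=.055), 40 mm from plain end
c=np.array([.445,.1458])+.04*np.array([-np.sin(np.radians(-10.9)),np.cos(np.radians(-10.9))]);print(c)
go([*c,.15],79.1)
E
```

```text
[0.45256382 0.18507835]
at [0.4731 0.0368 0.1876] [ 1.7995e+02 -8.0000e-02  7.9370e+01] travel [14.19 -4.76  3.78] twist [ 0.0008 -0.0014  0.0046]
```

View pics/c.png

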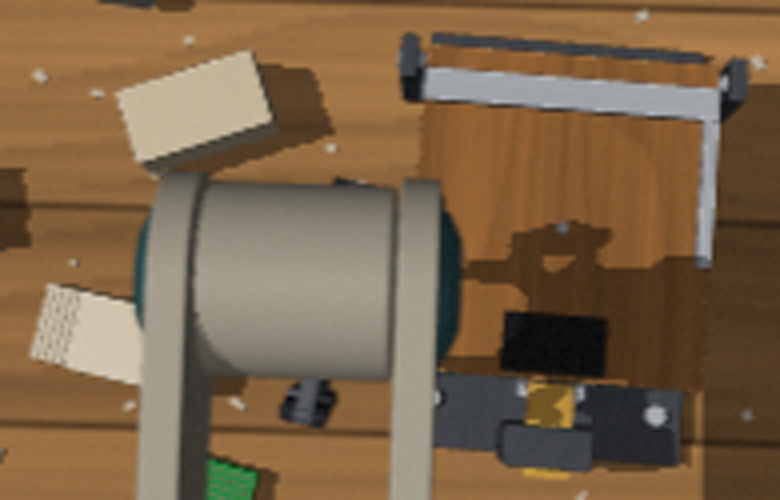

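The plate holds level, and the bolt lies over the striker (crop (550,385)). The gripper is still clear of the stone. Next I move over the stone.

move_arm(
  series=[
    {"fingers":8.5,"travel":[4.8,-1.6,0],"twist":[0,0,0.0046]},
    {"fingers":8.5,"travel":[4.7,-1.6,1],"twist":[0,0,0]},
    {"fingers":8.5,"travel":[4.7,-1.6,2.8],"twist":[0,0,0]},
    {"fingers":8.5,"travel":[0,0,0],"twist":[0,0,0]},
  ],
)

```text
clock: 7.0
position: [0.4513, 0.1838, 0.1472]
ee_rot: [-179.8, 0.1, 79.1]
ft_force: [-0.5, -1.4, 1.0]
gripper_width: 0.0853
finger_force: 0.0
```

```bash
python3 - <<'E'
from h import *
f=bot.grab_frame("scene");go([.4527,.1858,.016],79.1)
cv2.imwrite("pics/d.png",cv2.resize(f["img"][130:280,310:510],(800,600),interpolation=cv2.INTER_CUBIC))
t=bot.grab_frame("top")
im=cv2.imread("pics/c_full.png");u=lambda a:(np.array(a)+.5)/4-.5+[210,150]
print("fence top: corner, back left, side end",cast(t,u([(704,120),(424,100),(697,265)]),.1).round(4).tolist())
print("pad",rect(t,((im.max(2)<45)*255).astype(np.uint8),(333,226,364,244),.094))
E
```

```text
at [0.4524 0.1825 0.1486] [-1.7993e+02  6.0000e-02  7.8990e+01] travel [ 3.400e-01 -1.000e-02  1.326e+01] twist [-0.0012  0.001  -0.002 ]
fence top: corner, back left, side end [[0.6112, -0.2006, 0.1], [0.62, -0.0119, 0.1], [0.5133, -0.1967, 0.1]]
pad ((458.7632751464844, -102.7813949584961), (68.77592468261719, 39.9420280456543), 86.77283477783203)
```

View pics/d.png

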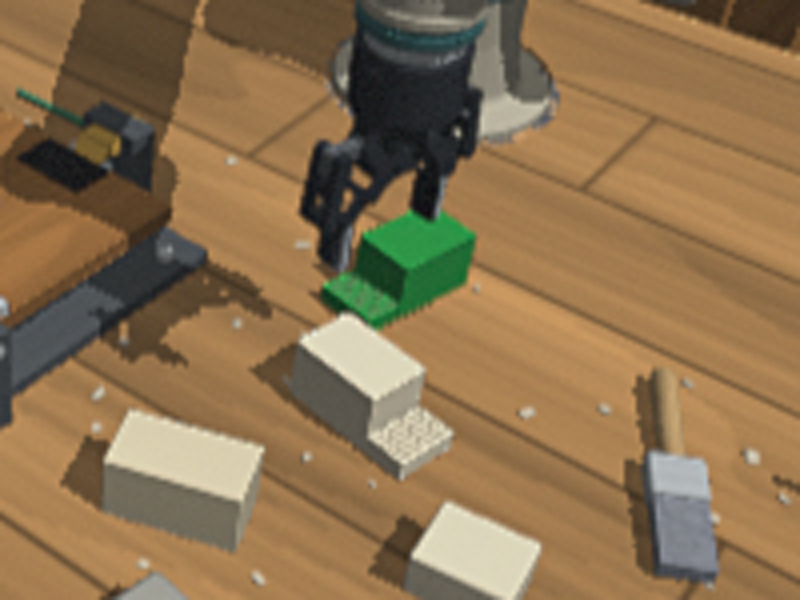

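The fingers are open above the pale stepped stone (crop (355,385), step toward (410,440)), and the green look-alike is clear of the finger line. Descending.

move_arm(
  series=[
    {"fingers":8.5,"travel":[0.3,0,3.5],"twist":[-0.0012,0.001,0]},
    {"fingers":8.5,"travel":[0,0,3.5],"twist":[0,0,0]},
    {"fingers":8.5,"travel":[0,0,3.2],"twist":[0,0,0]},
    {"fingers":8.5,"travel":[0,0,3.0],"twist":[0,0,0]},
    {"fingers":8.5,"travel":[0,0,0],"twist":[0,0,0]},
    {"fingers":8.5,"travel":[0,0,0],"twist":[0,0,0]},
  ],
)

```text
clock: 7.85
position: [0.4551, 0.1847, 0.0192]
ee_rot: [179.8, -0.1, 78.8]
ft_force: [-0.8, -0.2, -0.3]
gripper_width: 0.0854
finger_force: 0.0
```

move_arm(
  grip_force=50,
  series=[
    {"fingers":4.5,"travel":[0,0,0],"twist":[0,0,0]},
    {"fingers":4.5,"travel":[0,0,0],"twist":[0,0,0]},
    {"fingers":4.5,"travel":[0,0,0],"twist":[0,0,0]},
    {"fingers":4.5,"travel":[0,0,0],"twist":[0,0,0]},
    {"fingers":4.5,"travel":[0,0,0],"twist":[0,0,0]},
    {"fingers":4.5,"travel":[0,0,0],"twist":[0,0,0]},
  ],
)

```text
clock: 8.6
position: [0.4543, 0.1853, 0.0187]
ee_rot: [179.9, -0.1, 78.9]
ft_force: [-2.1, -0.8, 6.9]
gripper_width: 0.0544
finger_force: 54.9
```

move_arm(
  series=[
    {"fingers":4.5,"travel":[0,0,-1],"twist":[0,0,0]},
    {"fingers":4.5,"travel":[0,0,-3],"twist":[0,0,0]},
    {"fingers":4.5,"travel":[0,0,-4],"twist":[0,0,0]},
    {"fingers":4.5,"travel":[0,0,-4],"twist":[0,0,0]},
    {"fingers":4.5,"travel":[0,0,-2],"twist":[0,0,0]},
    {"fingers":4.5,"travel":[0,0,0],"twist":[0,0,0.075]},
    {"fingers":4.5,"travel":[0,0,0],"twist":[0,0,-0.075]},
    {"fingers":4.5,"travel":[0,0,0],"twist":[0,0,0]},
  ],
)

```text
clock: 9.6
position: [0.453, 0.1849, 0.157]
ee_rot: [180.0, -0.0, 78.8]
ft_force: [0.8, -1.2, -5.4]
gripper_width: 0.0544
finger_force: 54.7
```

```bash
python3 - <<'E'
from h import *
f=bot.grab_frame("scene");s=bot.get_state();print(s["ft_force"],s["gripper_width"])
cv2.imwrite("pics/e.png",cv2.resize(f["img"][100:280,250:490],(800,600),interpolation=cv2.INTER_CUBIC))
go([.5863-.015,-.1588+.015,.16],87.4)
E
```

```text
[ 0.9068943  -0.31048441 -4.84380181] 0.05436826234943599
at [0.4531 0.1849 0.157 ] [ 1.7998e+02 -3.0000e-02  7.8780e+01] travel [-29.94  17.99  -0.31] twist [ 0.0004 -0.0005 -0.1505]
```

View pics/e.png

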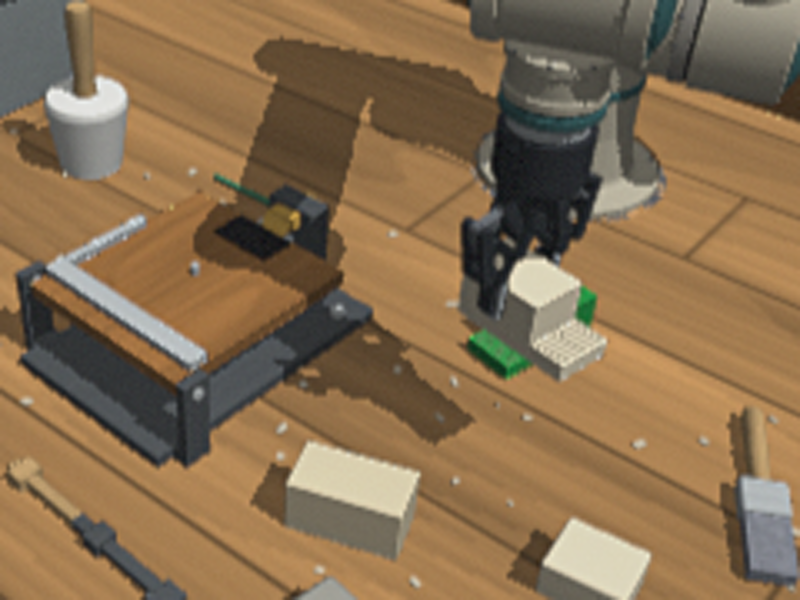

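The stone hangs upright in the grip and the plate is level with its bolt over the striker. There is a small grey speck on the plate at crop (195,268), which I'll check during the move.

move_arm(
  series=[
    {"fingers":4.5,"travel":[-2,1.2,0],"twist":[0,0,0]},
    {"fingers":4.5,"travel":[-4,2.4,-0.3],"twist":[0,0,0]},
    {"fingers":4.5,"travel":[-4.5,2.7,0],"twist":[0,0,0]},
    {"fingers":4.5,"travel":[-4.5,2.7,0],"twist":[0,0,0]},
    {"fingers":4.5,"travel":[-4.5,2.7,0],"twist":[0,0,0]},
    {"fingers":4.5,"travel":[-4.4,2.7,0],"twist":[0,0,0]},
    {"fingers":4.5,"travel":[-4,2.4,0],"twist":[0,0,0]},
    {"fingers":4.5,"travel":[-2,1.2,0],"twist":[0,0,0]},
  ],
)

```text
clock: 10.65
position: [0.5723, -0.1455, 0.1595]
ee_rot: [180.0, -0.0, 78.6]
ft_force: [0.2, 0.2, -5.6]
gripper_width: 0.0544
finger_force: 54.9
```

move_arm(
  series=[
    {"fingers":4.5,"travel":[0,0,0],"twist":[0,0,-0.05]},
    {"fingers":4.5,"travel":[0,0,0],"twist":[0,0,-0.05]},
    {"fingers":4.5,"travel":[0,0,0],"twist":[0,0,-0.05]},
    {"fingers":4.5,"travel":[0,0,0],"twist":[0,0,0]},
    {"fingers":4.5,"travel":[0,0,0],"twist":[0,0,0]},
  ],
)

```text
clock: 11.28
position: [0.5722, -0.1431, 0.16]
ee_rot: [179.9, -0.1, 87.4]
ft_force: [-0.0, -0.4, -6.1]
gripper_width: 0.0544
finger_force: 54.9
```

```bash
python3 - <<'E'
from h import *
f=bot.grab_frame("scene");t=bot.grab_frame("top")
print("speck top",cast(t,[(563.5/4-.5+210,228.5/4-.5+150)],.09).round(4),"scene",cast(f,[(195.5*.3-.5+250,268.5*.3-.5+100)],.09).round(4))
cv2.imwrite("pics/f.png",cv2.resize(f["img"][110:260,230:430],(800,600),interpolation=cv2.INTER_CUBIC))
go([.5863-.015,-.1588+.015,.16],87.4);print(bot.get_state()["ft_force"])
E
```

```text
speck top [[ 0.5367 -0.1079  0.09  ]] scene [[ 0.5309 -0.1139  0.09  ]]
at [ 0.5722 -0.1431  0.1601] [ 1.7993e+02 -5.0000e-02  8.7400e+01] travel [-0.07 -0.09  0.01] twist [ 0.0012 -0.0009 -0.0001]
[-0.63591815 -0.20983458 -5.08878364]
```

View pics/f.png

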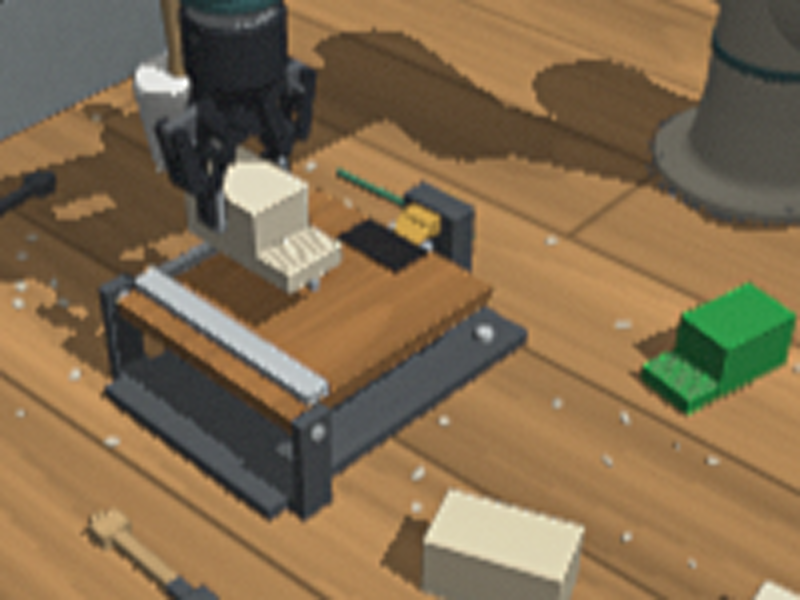

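The stone is over the plate, upright. The speck (crop (313,285)) is a chip about 25 mm clear of the stone's final place. Lowering.

move_arm(
  series=[
    {"fingers":4.5,"travel":[-0.8,0.6,1],"twist":[0,0,0]},
    {"fingers":4.5,"travel":[0,0,1.5],"twist":[0,0,0]},
    {"fingers":4.5,"travel":[0,0,1.2],"twist":[0,0,0]},
    {"fingers":4.5,"travel":[0,0,0.9],"twist":[0,0,0]},
    {"fingers":4.5,"travel":[0,0,0.3],"twist":[0,0,0]},
    {"fingers":4.5,"travel":[0,0,0],"twist":[0,0,0]},
  ],
)

```text
clock: 12.12
position: [0.578, -0.1513, 0.1113]
ee_rot: [179.9, -0.0, 87.5]
ft_force: [0.6, -0.1, -5.4]
gripper_width: 0.0541
finger_force: 55.0
```

move_arm(
  series=[
    {"fingers":4.5,"travel":[0,0,0.15],"twist":[0,0,0]},
    {"fingers":4.5,"travel":[0,0,0.1],"twist":[0,0,0]},
    {"fingers":4.5,"travel":[0,0,0],"twist":[0,0,0]},
  ],
)

```text
clock: 12.5
position: [0.5781, -0.1514, 0.1091]
ee_rot: [179.9, -0.0, 87.4]
ft_force: [-0.3, -0.7, -3.8]
gripper_width: 0.0549
finger_force: 55.1
```

move_arm(
  series=[
    {"fingers":4.5,"travel":[-0.2,0,0.05],"twist":[0,0,0]},
    {"fingers":4.5,"travel":[-0.2,0,0],"twist":[0,0,0]},
    {"fingers":4.5,"travel":[-0.2,0,0],"twist":[0,0,0]},
    {"fingers":4.5,"travel":[0,0,0],"twist":[0,0,0]},
  ],
)

```text
clock: 13.0
position: [0.5781, -0.1574, 0.109]
ee_rot: [179.8, -0.0, 87.4]
ft_force: [0.2, 4.1, 3.8]
gripper_width: 0.0544
finger_force: 56.0
```

move_arm(
  series=[
    {"fingers":4.5,"travel":[0,0.2,0],"twist":[0,0,0]},
    {"fingers":4.5,"travel":[0,0.2,0],"twist":[0,0,0]},
    {"fingers":4.5,"travel":[0,0.2,0],"twist":[0,0,0]},
    {"fingers":4.5,"travel":[0,0,0],"twist":[0,0,0]},
  ],
)

```text
clock: 13.5
position: [0.5829, -0.1584, 0.1089]
ee_rot: [-180.0, 0.0, 87.4]
ft_force: [-5.9, 0.9, 5.7]
gripper_width: 0.054
finger_force: 56.3
```

move_arm(
  series=[
    {"fingers":4.5,"travel":[-0.1,0,0],"twist":[0,0,0]},
    {"fingers":4.5,"travel":[-0.1,0,0],"twist":[0,0,0]},
    {"fingers":4.5,"travel":[0,0,0],"twist":[0,0,0]},
  ],
)

```text
clock: 13.88
position: [0.5835, -0.1594, 0.1089]
ee_rot: [179.9, -0.1, 87.5]
ft_force: [-2.6, 5.3, 5.7]
gripper_width: 0.054
finger_force: 56.3
```

move_arm(
  series=[
    {"fingers":4.5,"travel":[0,0.1,0],"twist":[0,0,0]},
    {"fingers":4.5,"travel":[0,0.1,0],"twist":[0,0,0]},
    {"fingers":4.5,"travel":[0,0,0],"twist":[0,0,0]},
  ],
)

```text
clock: 14.25
position: [0.5849, -0.16, 0.1089]
ee_rot: [-180.0, -0.0, 87.4]
ft_force: [-5.6, 2.6, 7.0]
gripper_width: 0.0542
finger_force: 56.3
```

move_arm(
  series=[
    {"fingers":4.5,"travel":[-0.1,0,0],"twist":[0,0,0]},
    {"fingers":4.5,"travel":[-0.1,0,0],"twist":[0,0,0]},
    {"fingers":4.5,"travel":[-0.1,0,0],"twist":[0,0,0]},
    {"fingers":4.5,"travel":[0,0,0],"twist":[0,0,0]},
  ],
)

```text
clock: 14.75
position: [0.5855, -0.1614, 0.1089]
ee_rot: [179.9, -0.2, 87.5]
ft_force: [-2.3, 10.0, 6.2]
gripper_width: 0.0544
finger_force: 56.3
```

move_arm(
  series=[
    {"fingers":4.5,"travel":[0,0.1,0],"twist":[0,0,0]},
    {"fingers":4.5,"travel":[0,0.1,0],"twist":[0,0,0]},
    {"fingers":4.5,"travel":[0,0.1,0],"twist":[0,0,0]},
    {"fingers":4.5,"travel":[0,0,0],"twist":[0,0,0]},
  ],
)

```text
clock: 15.25
position: [0.5863, -0.1615, 0.1089]
ee_rot: [-179.7, -0.2, 87.4]
ft_force: [-15.3, 11.4, 12.6]
gripper_width: 0.0543
finger_force: 57.2
```

Both fences are felt. I'll release, go up and look.

move_arm(
  series=[
    {"fingers":5.8,"travel":[0,0,0],"twist":[0,0,0]},
    {"fingers":6.5,"travel":[0,0,0],"twist":[0,0,0]},
    {"fingers":7.5,"travel":[0,0,0],"twist":[0,0,0]},
    {"fingers":8.0,"travel":[0,0,0],"twist":[0,0,0]},
    {"fingers":8.0,"travel":[0,0,0],"twist":[0,0,0]},
  ],
)

```text
clock: 15.88
position: [0.5885, -0.163, 0.1081]
ee_rot: [179.9, -0.0, 87.4]
ft_force: [-0.1, -0.1, 0.2]
gripper_width: 0.08
finger_force: 0.0
```

move_arm(
  series=[
    {"fingers":8.0,"travel":[0,0,-1],"twist":[0,0,0]},
    {"fingers":8.0,"travel":[0,0,-3],"twist":[0,0,0]},
    {"fingers":8.0,"travel":[0,0,-5],"twist":[0,0,0]},
    {"fingers":8.0,"travel":[0,0,-5],"twist":[0,0,0]},
    {"fingers":8.0,"travel":[4,-3,0],"twist":[0,0,0]},
    {"fingers":8.0,"travel":[5,-3,0],"twist":[0,0,0]},
    {"fingers":8.0,"travel":[5,-2,0],"twist":[0,0,0]},
    {"fingers":8.0,"travel":[5,0,0],"twist":[0,0,0]},
  ],
)

```text
clock: 16.88
position: [0.5159, 0.0318, 0.2499]
ee_rot: [179.8, -0.1, 87.4]
ft_force: [0.8, -0.4, 0.6]
gripper_width: 0.0804
finger_force: 0.0
```

move_arm(
  series=[
    {"fingers":8.0,"travel":[5,0,0],"twist":[0,0,0]},
    {"fingers":8.0,"travel":[5,0,0],"twist":[0,0,0]},
    {"fingers":8.0,"travel":[5,0,0],"twist":[0,0,0]},
    {"fingers":8.0,"travel":[0,0,0],"twist":[0,0,0]},
  ],
)

```text
clock: 17.38
position: [0.5231, 0.1832, 0.2489]
ee_rot: [179.9, -0.1, 87.7]
ft_force: [-0.3, -0.3, -0.7]
gripper_width: 0.08
finger_force: 0.0
```

```bash
python3 - <<'E'
from h import *
t=bot.grab_frame("top");f=bot.grab_frame("scene")
a=cv2.resize(t["img"][150:270,300:410],(550,600),interpolation=cv2.INTER_CUBIC)
cv2.imwrite("pics/g.png",a)
cv2.imwrite("pics/h.png",cv2.resize(f["img"][110:260,230:430],(800,600),interpolation=cv2.INTER_CUBIC))
pale=((t["img"].astype(int).min(2)>140)&((t["img"].astype(int).max(2)-t["img"].min(2))>12))
print("stone top",rect(t,(pale*255).astype(np.uint8),(338,172,389,205),.145))
E
```

```text
stone top ((586.5593872070312, -159.58267211914062), (78.3238525390625, 53.589149475097656), 86.53284454345703)
```

View pics/g.png

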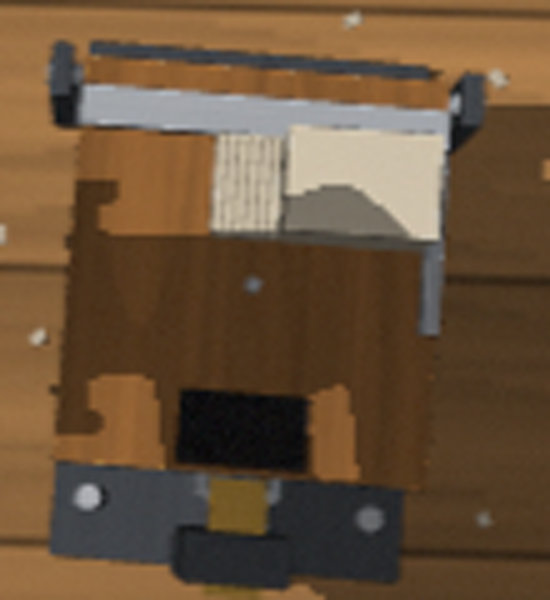

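View pics/h.png

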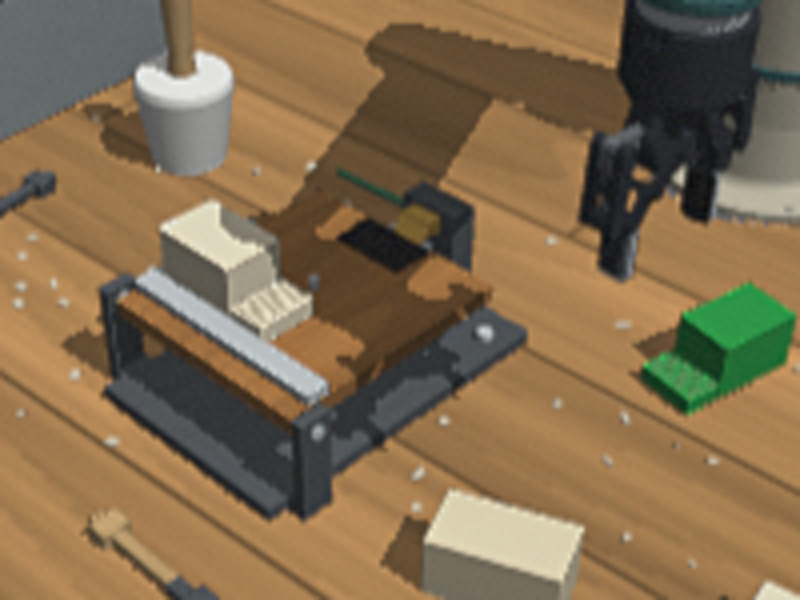

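The plate is level under the bolt, and the stone is upright in the corner with its step (crop (245,185)) pointing away from the side fence. I'll check the gap at the back fence numerically.

```bash
python3 - <<'E'
from h import *
t=bot.grab_frame("top");im=t["img"].astype(int)
print("rows 170-181; columns 322..336 free fence, 344..355 foot, 360..385 stone")
for c in (326,332,338,345,350,354,362,372,384):print(c,[tuple(int(v) for v in im[r,c]) for r in range(173,181)])
for r in (180,186,192):print("row",r,[tuple(int(v) for v in im[r,c]) for c in range(384,392)])
c=np.array([.612,-.200]);ps=np.radians(-2.6);X=np.array([np.cos(ps),np.sin(ps)]);Y=np.array([-X[1],X[0]])
K=t["camera_matrix"];T=np.linalg.inv(t["world_from_camera"])
def proj(a,b,z):
    p=c+a*X+b*Y;q=K@(T[:3,:3]@[*p,z]+T[:3,3]);return (q[:2]/q[2]).round(2).tolist()
print("expected px: fence top edge",proj(0,.16,.1),proj(0,.1,.1),"foot top back edge snug",proj(0,.115,.108),proj(0,.08,.108),"top back corners",proj(0,.08,.145),proj(0,0,.145),"front",proj(-.055,0,.145),proj(-.055,.08,.145))
E
```

```text
rows 170-181; columns 322..336 free fence, 344..355 foot, 360..385 stone
326 [(170, 165, 163), (164, 159, 157), (76, 77, 80), (50, 95, 147), (52, 97, 148), (53, 98, 147), (53, 100, 148), (52, 99, 148)]
332 [(170, 166, 164), (169, 165, 162), (152, 149, 146), (48, 62, 79), (50, 97, 145), (50, 95, 145), (50, 96, 145), (50, 95, 145)]
338 [(169, 165, 163), (169, 165, 163), (165, 159, 158), (68, 74, 84), (49, 93, 141), (49, 93, 140), (49, 93, 140), (48, 92, 138)]
345 [(168, 164, 161), (167, 163, 160), (168, 163, 161), (127, 130, 132), (144, 165, 176), (134, 153, 165), (144, 165, 176), (145, 165, 177)]
350 [(169, 163, 162), (169, 163, 161), (168, 163, 161), (173, 170, 168), (146, 167, 179), (145, 165, 177), (157, 180, 190), (156, 179, 191)]
354 [(167, 163, 159), (168, 163, 161), (169, 166, 162), (169, 165, 163), (146, 160, 167), (132, 153, 163), (144, 164, 176), (144, 164, 175)]
362 [(171, 167, 163), (169, 165, 163), (161, 177, 186), (170, 193, 207), (171, 194, 207), (169, 193, 206), (171, 194, 206), (171, 194, 206)]
372 [(170, 165, 163), (171, 167, 164), (170, 168, 166), (178, 199, 208), (169, 192, 205), (171, 193, 205), (170, 193, 206), (170, 192, 205)]
384 [(172, 166, 164), (172, 166, 163), (169, 164, 162), (152, 155, 156), (175, 200, 209), (168, 192, 205), (169, 193, 206), (171, 193, 206)]
row 180 [(171, 193, 206), (169, 192, 204), (170, 192, 205), (169, 192, 205), (151, 170, 181), (71, 69, 69), (31, 39, 49), (37, 59, 79)]
row 186 [(171, 193, 207), (171, 194, 207), (171, 194, 206), (162, 183, 194), (120, 133, 140), (76, 83, 92), (38, 64, 89), (40, 64, 88)]
row 192 [(171, 193, 205), (173, 194, 207), (176, 195, 206), (166, 179, 186), (86, 89, 92), (52, 66, 84), (38, 64, 89), (41, 66, 90)]
expected px: fence top edge [326.08, 175.16] [348.29, 176.72] foot top back edge snug [342.9, 175.81] [355.97, 176.72] top back corners [357.27, 174.22] [388.26, 176.39] front [387.15, 197.5] [355.97, 195.28]
```

The edges agree with a snug fit to under about 1 mm, there is no gap between fence and foot, and both fences were felt during the slide. Handing in.

```bash
python3 -c "
from plant import bot
print(bot.close_job())"
```

```text
the job is handed in; nothing more can be done
None
```

The plate is pressed down and held level by its bolt, and the pale stepped stone stands upright in the fence corner, snug to about 1 mm by the camera, with its step pointing away from the side fence; the job was handed in after about 17.5 s of robot time, and I saw none of the other stones or tools moved.

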